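# Bridge the trial-lens tray into its dock

### The job

Hold the wooden trial-lens tray by its upright grip tab and slide it off the low stand, straight across the open gap and between the dock's guide rails, keeping it level so that neither end sags into the gap, and without lifting it over. Push it gently home, feeling for the sprung black buffer: the buffer must give a little but must never be driven in hard. Let go and leave the tray lying flat, still pressed against the buffer, and do not disturb the two bottles, the flat black case and the penlight standing and lying close by.

Things in the scene. Friction and masses are not known exactly. Their poses are not given: they have to be found in the camera images.
- tray_grip (a point): Centre of the upright wooden grip tab at the tray's rear, 45 mm above the tray's underside. Tab: 60 mm wide along x, 14 mm thick along y, its top 62 mm above the underside. The tray's -y points to its front, which goes first into the dock and lies 173 mm ahead of this point; the rear face is 7 mm behind it. z is up. Inside, the tray is clear for 70 mm ahead of the tab
- tray_mid (a point): Middle of the tray's underside; axes as tray_grip. Shallow wooden tray, 130 mm wide (x), 180 mm long (y), walls 20 to 28 mm high, two rows of round lenses up to 45 mm high in its front half; front bottom edge rounded (6 mm). 0.4 to 0.85 kg, centre of mass 10 to 25 mm ahead of the middle. It starts on the stand, pointing roughly at the dock
- stand_edge (a point): Middle of the stand's top edge that borders the gap. Fixed white metal platform reaching 200 mm to +y of this point, 190 mm along x; its top is level with the dock's deck or up to 2.5 mm higher. Edge rounded (6 mm)
- dock_mouth (a point): Middle of the dock's front edge at deck height, 60 mm above the table, 112 to 127 mm across the gap from the stand. Fixed white platform, 170 mm along x, reaching 280 mm to -y; the tray goes in along its -y. Two rails 12 mm high stand 138 mm apart (4 mm clearance each side), flared wider over the first 50 mm. Edge rounded (6 mm)
- dock: The dock's base: origin on the table, 130 mm to -y of the mouth and 60 mm below the deck; axes parallel to those of dock_mouth
- buffer (a joint): How far the black rubber buffer bar inside the dock is pushed in (m): 0 free, 0.015 bottomed; spring 1200 N/m, damped. It rides on a grey block clamped elsewhere each time: the free buffer's face is 184 to 220 mm inside the mouth, seen but not measured. The tray's friction on the deck keeps it a little pressed after letting go
- drops: Bystander: small white dropper bottle, 28 mm diameter, 70 mm high, origin under its base
- solution: Bystander: white bottle, 44 mm diameter, 100 mm high, origin under its base
- lens_case: Bystander: flat black case, 50 x 75 x 22 mm, origin under its centre
- penlight: Bystander: steel penlight, 16 mm diameter, 120 mm long, lying on the table under the gap between stand and dock

How it is judged (in metres and radians):
On the way, in this order (a step that is already met when the one before it is completed fails the run):
1. the tray bridges the gap level: its front is on the dock while its rear has not yet left the stand (y of tray_grip in the frame of dock between 0.23 and 0.298 m and angle between tray_grip's own z axis and vertical below 0.05 rad), for 0.1 s.
2. the tray presses the buffer in by more than 1.5 mm (value of joint buffer above 0.0015 m), for 0.2 s.
At the end, for the whole second after the job is handed in: The tray lies flat on the dock deck (within 0.02 rad, 3 mm) between the rails, pointing along the dock within 0.07 rad, its grip tab past the mouth, at rest and released, still holding the buffer pressed in by between 0.4 and 9 mm (value of joint buffer between 0.0004 and 0.009 m and x of tray_grip in the frame of dock between -0.012 and 0.012 m and y of tray_grip in the frame of dock below 0.126 m and z of tray_grip in the frame of dock between 0.102 and 0.108 m and angle between the y axis of tray_grip and the y axis of dock, either way round below 0.07 rad and angle between tray_grip's own z axis and vertical below 0.02 rad and velocity of joint buffer below 0.003 m/s); the robot touches nothing.
It fails at once if the tray sags or tips by more than 0.06 rad (angle between tray_grip's own z axis and vertical above 0.06 rad).
It fails at once if the tray is lifted over: its grip tab rises more than 20 mm above its height on the deck (z of tray_grip in the frame of dock above 0.125 m).
It fails at once if the buffer is driven in by more than 9 mm (value of joint buffer above 0.009 m).
It fails at once if a bystander is moved by more than 20 mm (distance of any of drops, solution, lens_case, penlight from where it was at the start of the episode above 0.02 m).
It also fails if it takes over 61 s, if anything falls off the work surface, if the arm or the gripper's body presses on something with over 40 N, if the wrist force passes 120 N, or if a joint passes its speed limit or range.

### The arm

A 6-joint arm with a two-finger parallel gripper is mounted at the origin on the work surface. World frame = base frame: x ahead of the robot, y to its left, z up, the work surface at z = 0. Lengths are in m, angles in degrees, forces in N, time in s.
With the tool pointing down it reaches from about 0.275 to 0.825 m from the base axis. Payload 5.2 kg.
Tool frame: the origin (TCP) lies at the very end of the fingers, on their centre line; the grasp point (between the pads) lies 19 mm behind it; z points along the fingers, y is the line along which they close (so a half turn about z gives the same grasp; the last joint's range is limited). The gripper opens to 93 mm and grips with 3 to 60 N. Pads are 15 mm wide; open, the fingers measure 128 mm over their backs; the gripper's body (75 mm by 188 mm) begins 65 mm behind the grasp point.
Start: joints at [54.5, 14.817, 87.949, -0, 77.235, -11.62], TCP at [0.223, 0.503, 0.219] pointing down, gripper open.
Joint ranges: [-179.93, 179.93], [-52.35, 119.4], [10.71, 147.94], [-69.91, 249.91], [12.55, 155.21], [-178.61, 178.61]. Speed limits (degrees/s): [147.25, 147.25, 180, 180, 180, 180].

### API

Orientations are given as [roll, pitch, yaw] about the fixed x, y, z axes, in that order (R = Rz(yaw) Ry(pitch) Rx(roll)).
In Python, from workcell import bot, cams gives the robot as it stands.
- The arm moves only by the tool servo_tool, never from a script. Its argument "commands" is a list of rows, each an object with "dp": the shift along the tool's x, y, z in m, a list of three; "twist": the turn, a rotation vector about the tool's x, y, z in rad, a list of three; "fingers": the finger opening in m, from 0 to 0.093. In form: [{"dp": [x, y, z], "twist": [rx, ry, rz], "fingers": fingers}, ...]. A call has exactly 10 rows; each row shifts and turns the commanded pose from where the row before left it, along the tool's axes as they then stand; what a row does not reach is not made up. A row lasts 1/10 s, in which the tool goes at most 50 mm and 8.59 degrees, less where a joint would pass 70% of its speed; a pose out of reach is approached as far as the arm can. A call is refused whole if a number of a shift passes 0.05 or a number of a turn 0.15, either way. A call with a gripper value outside its range is refused whole. The fingers move at their own pace and stop on an object; the grip force is fixed at half the most. Time passes only in rows, so rows that do not move let the fingers close, or fill a call up. It gives the time, the measured TCP pose, the force, the opening and the grip force at its end, in the units of the state.
- bot.get_state(): the state, without advancing time (a new reading comes with each control period).
- cams.get_image(name): name is "scene" or "top"; returns (picture, depth): 420x560x3 uint8, red, green, blue; 420x560 float32, m along the optical axis (not along the pixel's ray), 0 where there is no reading.
- cams.camera_model(name): a dict with "vertical_fov" (degrees; the focal length in pixels is half the picture's height over the tangent of half this angle, whatever the lens; pixels are square), "cx", "cy" (the principal point, pixels), "T" (4x4, takes a point from camera to world coordinates). Camera axes: x right, y down, z forward; pixel columns grow to the right and rows downward; lengths in m; the calibration is good to about 2 mm. A picture is of the moment at which its call begins. camera_model takes no time and is no camera call.
- bot.sign_off(): hands the job in; it is judged then, once.
The state is a dict: "clock": time; "qpos": joint angles; "qd": joint speeds; "tau": joint torques, N m; "eef_pos": TCP position; "tcp_rot": TCP orientation; "wrist_force": force on the tool from outside, world axes, zero at the start; "moment": the same for the moment, N m; "finger_gap": opening from 0.0 (shut) to 1.0 (fully open); "grip_force": force on a finger pad.
Only numpy, scipy, OpenCV 4.12 (cv2) and the standard library are available. Lean on these libraries where they do the work, as an engineer would, in place of code of your own. Each camera call takes 0.05 s, during which the arm holds its last target. There are 200 camera calls.

## Working session

There is one attempt and no reset: what is moved stays moved. The work goes in short steps, Python scripts to look and compute and a tool call to move; the robot and the scene stay as the last step left them, time stands still between calls to the robot, and variables do not carry over. Pictures are saved under pics/ and viewed, at most 10 in all, crops included, and the job is handed in when it is done.

Besides the shell and the picture viewer there is one more tool, called after "Request:" by a JSON object that holds its "method" and its "body", one argument or row to a line. servo_tool: Moves the arm, as the interface text tells. Its arguments: {"type":"object","properties":{"commands":{"type":"array","items":{"type":"object","properties":{"dp":{"type":"array","items":{"type":"number"}},"twist":{"type":"array","items":{"type":"number"}},"fingers":{"type":"number"}}}}},"required":["commands"]}

```bash
mkdir -p pics; cat > h.py <<'E'
import numpy as np, cv2
from workcell import bot, cams
def grab(n):
    p,d=cams.get_image(n); m=cams.camera_model(n)
    f=p.shape[0]/2/np.tan(np.radians(m["vertical_fov"])/2)
    v,u=np.mgrid[:p.shape[0],:p.shape[1]]
    c=np.stack([(u-m["cx"])/f*d,(v-m["cy"])/f*d,d],-1)
    T=np.array(m["T"]); w=c@T[:3,:3].T+T[:3,3]; w[d==0]=np.nan
    return p,d,w,m
E
python3 - <<'E'
from h import *
for n in("scene","top"):
    p,d,w,m=grab(n); cv2.imwrite(f"pics/{n}0.png",p[:,:,::-1]); np.savez(f"{n}0.npz",p=p,d=d,w=w)
    print(n,m)
print(bot.get_state())
E
```

```text
scene {'vertical_fov': 46.38463594205354, 'cx': 281.71241001004125, 'cy': 203.9344995143184, 'T': array([[-0.26204311,  0.50668833, -0.82134058,  1.3986354 ],
       [ 0.96504893,  0.13428455, -0.2250516 ,  0.20006427],
       [-0.00373767, -0.85160707, -0.52416737,  0.6202317 ],
       [ 0.        ,  0.        ,  0.        ,  1.        ]])}
top {'vertical_fov': 43.000216845788465, 'cx': 278.2231721418417, 'cy': 209.89649963913132, 'T': array([[-0.01354702, -0.99434672,  0.10531418,  0.46548325],
       [-0.99941646,  0.01676792,  0.02975864, -0.03250182],
       [-0.03135631, -0.10484958, -0.99399364,  1.07772685],
       [ 0.        ,  0.        ,  0.        ,  1.        ]])}
{'clock': 0.1, 'qpos': array([ 5.44997303e+01,  1.48560469e+01,  8.80015473e+01,  4.28870106e-04,
        7.72351835e+01, -1.16214700e+01]), 'qd': array([-0.05481745, -0.103191  , -0.08899857,  0.01289255, -0.09687251,
       -0.03123271]), 'tau': array([ 1.86721671e-03, -4.38209653e+01, -2.84641653e+01,  7.21569895e-02,
        3.62428708e-02, -6.91760624e-05]), 'eef_pos': array([0.22235743, 0.5025371 , 0.21791463]), 'tcp_rot': array([-1.79909209e+02, -1.90991352e-02,  1.56121090e+02]), 'wrist_force': array([-0.39713382,  0.09038262, -0.45395567]), 'moment': array([ 0.00235269, -0.00372746, -0.02131592]), 'grip_force': 0.0, 'finger_gap': 0.999944471493986}
```

View pics/scene0.png

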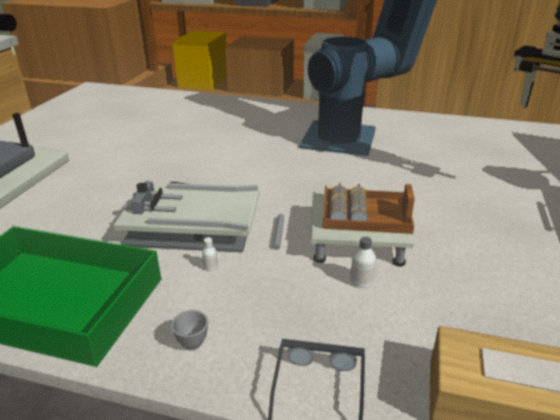

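View pics/top0.png

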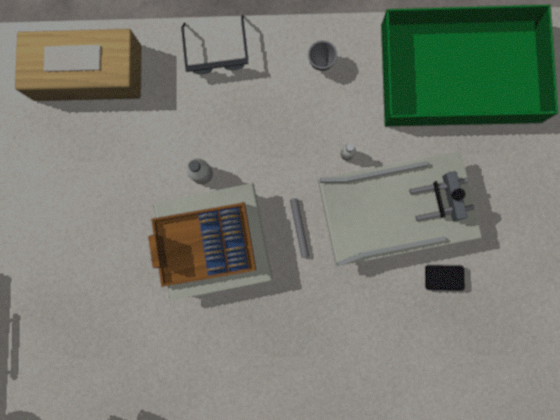

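The top view shows the tray centred near (205,245) with its tab at (155,250), the dock mouth near (327,220), the buffer bar near (440,200), the solution bottle at (199,170) and the lens case at (445,278). The dock axis is turned about 8–10° in the picture.

```bash
cat > meas.py <<'E'
from h import *
def rect(pts):
    c,s,a=cv2.minAreaRect(pts.astype(np.float32)*1000); b=cv2.boxPoints((c,s,a))
    return np.round(c,1),np.round(s,1),round(a,2),np.round(b,1).tolist()
def big(m):
    m=cv2.morphologyEx(m.astype(np.uint8),cv2.MORPH_OPEN,np.ones((3,3)))
    n,l,s,_=cv2.connectedComponentsWithStats(m); return l==1+np.argmax(s[1:,4])
if __name__=="__main__":
    z=np.load("top0.npz"); p,w=z["p"].astype(int),z["w"]; Z=w[...,2]
    u=np.arange(560)[None,:]+0*Z; v=np.arange(420)[:,None]+0*Z
    hsv=cv2.cvtColor(z["p"],cv2.COLOR_RGB2HSV)
    roi=(v>140)&(v<310)
    print("table z",np.nanmedian(Z[300:400,250:500]))
    for nm,r in(("dock",(u>310)&(u<490)),("stand",(u>140)&(u<285)&(v>180))):
        m=big(roi&r&(Z>.045)&(Z<.15)); print(nm,rect(w[m][:,:2]))
        q=m&(hsv[...,1]<60)&(Z<.068); print("  z med",np.nanmedian(Z[q]))
        if nm=="dock":
            rail=roi&r&(Z>.067)&(Z<.078); 
            for k in((v<190)&(u<435)&(u>345),(v>230)&(u<450)&(u>360)):
                P=w[rail&k][:,:2]; l=cv2.fitLine(P.astype(np.float32),cv2.DIST_HUBER,0,.01,.01).ravel(); print("  rail",len(P),np.degrees(np.arctan2(l[1],l[0])),l)
    org=roi&(hsv[...,1]>120)&(hsv[...,0]<20)&(u<270)
    print("tray",rect(w[big(org&(Z>.07)&(Z<.1))][:,:2]))
    t=org&(Z>.113); print("tab",t.sum(),rect(w[t][:,:2]),np.nanmedian(Z[t]))
    blk=roi&(z["p"].max(2)<50)&(u>425)&(u<450)&(v<225); P=w[blk]; print("buffer",np.nanmedian(P,0),rect(P[:,:2]))
E
python3 meas.py
```

```text
table z -0.0008274405258745787
dock (array([ 574.8, -232.5]), array([170.5, 281. ]), 10.45, [[465.5, -109.80000305175781], [516.5, -386.1000061035156], [684.0999755859375, -355.20001220703125], [633.0999755859375, -78.80000305175781]])
  z med 0.05888288744216874
  rail 482 -82.401436 [ 0.13223152 -0.99121886  0.64446014 -0.22798342]
  rail 364 -79.643105 [ 0.1797791  -0.983707    0.50078166 -0.23470831]
stand (array([516.4, 129.5]), array([190.4, 205.7]), 10.53, [[404.0, 213.1999969482422], [441.6000061035156, 10.899999618530273], [628.7999877929688, 45.70000076293945], [591.2000122070312, 248.0]])
  z med 0.05976545036774672
tray (array([526.9,  56.7]), array([32.5,  9.4]), 8.11, [[510.1000061035156, 59.099998474121094], [511.5, 49.79999923706055], [543.7000122070312, 54.400001525878906], [542.2999877929688, 63.70000076293945]])
tab 252 (array([497.1, 221. ]), array([58.5, 13.9]), 9.16, [[467.20001220703125, 223.1999969482422], [469.3999938964844, 209.5], [527.0999755859375, 218.8000030517578], [524.9000244140625, 232.5]]) 0.1212738061092325
buffer [ 0.58612363 -0.30288458  0.08198867] (array([ 586.5, -303.4]), array([65.2,  5.6]), 10.0, [[553.9000244140625, -306.29998779296875], [554.9000244140625, -311.79998779296875], [619.0999755859375, -300.5], [618.2000122070312, -295.0]])
```

Request:
{"method": "servo_tool", "body": {
  "commands": [
    {"twist": [0,0,-0.147],"dp": [0,0,0],"fingers": 0.06},
    {"twist": [0,0,-0.147],"dp": [0,0,0],"fingers": 0.06},
    {"twist": [0,0,-0.147],"dp": [0,0,0],"fingers": 0.06},
    {"twist": [0,0,-0.147],"dp": [0,0,0],"fingers": 0.06},
    {"dp": [-0.0275,-0.04,0],"twist": [0,0,0],"fingers": 0.06},
    {"dp": [-0.0275,-0.04,0],"twist": [0,0,0],"fingers": 0.06},
    {"dp": [-0.0275,-0.04,0],"twist": [0,0,0],"fingers": 0.06},
    {"dp": [-0.0275,-0.04,0],"twist": [0,0,0],"fingers": 0.06},
    {"dp": [-0.0275,-0.04,0],"twist": [0,0,0],"fingers": 0.06},
    {"dp": [-0.0275,-0.04,0],"twist": [0,0,0],"fingers": 0.06}
  ]
}}

```text
clock: 1.1
eef_pos: [0.4269, 0.2929, 0.2184]
tcp_rot: [-180.0, -0.0, -170.2]
wrist_force: [1.2, 0.7, -0.2]
finger_gap: 0.645
grip_force: 0.0
```

Request:
{"method": "servo_tool", "body": {
  "commands": [
    {"dp": [-0.02,-0.028,0],"twist": [0,0,0],"fingers": 0.06},
    {"dp": [-0.02,-0.028,0],"twist": [0,0,0],"fingers": 0.06},
    {"dp": [-0.0169,-0.0268,0],"twist": [0,0,0],"fingers": 0.06},
    {"dp": [0,0,0.02],"twist": [0,0,0],"fingers": 0.06},
    {"dp": [0,0,0.02],"twist": [0,0,0],"fingers": 0.06},
    {"dp": [0,0,0.02],"twist": [0,0,0],"fingers": 0.06},
    {"dp": [0,0,0.01],"twist": [0,0,0],"fingers": 0.06},
    {"dp": [0,0,0],"twist": [0,0,0],"fingers": 0.06},
    {"dp": [0,0,0],"twist": [0,0,0],"fingers": 0.06},
    {"dp": [0,0,0],"twist": [0,0,0],"fingers": 0.06}
  ]
}}

```text
clock: 2.1
eef_pos: [0.497, 0.2229, 0.1497]
tcp_rot: [180.0, 0.1, -170.2]
wrist_force: [-0.4, 1.2, 0.5]
finger_gap: 0.642
grip_force: 0.0
```

```bash
python3 - <<'E'
from h import *
s=bot.get_state();print(s["eef_pos"],s["tcp_rot"],s["wrist_force"])
p,d,w,m=grab("scene"); cv2.imwrite("pics/s1.png",cv2.resize(p[140:300,270:480,::-1],None,fx=3.5,fy=3.5))
E
```

```text
[0.49695874 0.22294793 0.14974971] [ 1.79994986e+02  1.08982062e-01 -1.70175583e+02] [-0.37200342  1.18437548  0.52859209]
```

View pics/s1.png

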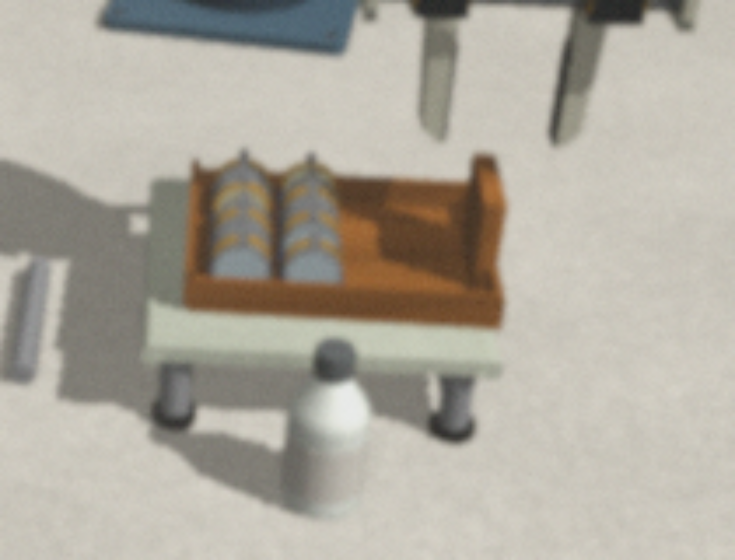

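The fingers (crop columns 440 and 565) straddle the tab (column 488) above its top. I'm going down.

Request:
{"method": "servo_tool", "body": {
  "commands": [
    {"dp": [0,-0.002,0.012],"twist": [0,0,0],"fingers": 0.06},
    {"dp": [0,0,0.012],"twist": [0,0,0],"fingers": 0.06},
    {"dp": [0,0,0.012],"twist": [0,0,0],"fingers": 0.06},
    {"dp": [0,0,0.01],"twist": [0,0,0],"fingers": 0.06},
    {"dp": [0,0,0.01],"twist": [0,0,0],"fingers": 0.06},
    {"dp": [0,0,0.007],"twist": [0,0,0],"fingers": 0.06},
    {"dp": [0,0,0],"twist": [0,0,0],"fingers": 0.06},
    {"dp": [0,0,0],"twist": [0,0,0],"fingers": 0.05},
    {"dp": [0,0,0],"twist": [0,0,0],"fingers": 0.04},
    {"dp": [0,0,0],"twist": [0,0,0],"fingers": 0.03}
  ]
}}

```text
clock: 3.15
eef_pos: [0.497, 0.2208, 0.0862]
tcp_rot: [180.0, 0.1, -170.2]
wrist_force: [-0.2, 0.4, 0.9]
finger_gap: 0.433
grip_force: 0.0
```

Request:
{"method": "servo_tool", "body": {
  "commands": [
    {"dp": [0,0,0],"twist": [0,0,0],"fingers": 0.022},
    {"dp": [0,0,0],"twist": [0,0,0],"fingers": 0.019},
    {"dp": [0,0,0],"twist": [0,0,0],"fingers": 0.017},
    {"dp": [0,0,0],"twist": [0,0,0],"fingers": 0.015},
    {"dp": [0,0,0],"twist": [0,0,0],"fingers": 0.013},
    {"dp": [0,0,0],"twist": [0,0,0],"fingers": 0.005},
    {"dp": [0,0,0],"twist": [0,0,0],"fingers": 0.0},
    {"dp": [0,0,0],"twist": [0,0,0],"fingers": 0.0},
    {"dp": [0,0,0],"twist": [0,0,0],"fingers": 0.0},
    {"dp": [0,0,0],"twist": [0,0,0],"fingers": 0.0}
  ]
}}

```text
clock: 4.15
eef_pos: [0.4963, 0.2212, 0.0858]
tcp_rot: [180.0, -0.0, -170.2]
wrist_force: [-2.4, 4.4, 2.7]
finger_gap: 0.148
grip_force: 30.0
```

Request:
{"method": "servo_tool", "body": {
  "commands": [
    {"dp": [0.001,-0.006,0],"twist": [0,0,-0.0022],"fingers": 0.0},
    {"dp": [0.001,-0.008,0],"twist": [0,0,-0.0022],"fingers": 0.0},
    {"dp": [0.001,-0.008,0],"twist": [0,0,-0.0022],"fingers": 0.0},
    {"dp": [0.001,-0.008,0],"twist": [0,0,-0.0022],"fingers": 0.0},
    {"dp": [0.001,-0.008,0],"twist": [0,0,-0.0022],"fingers": 0.0},
    {"dp": [0,-0.01,0],"twist": [0,0,0],"fingers": 0.0},
    {"dp": [0,-0.01,0],"twist": [0,0,0],"fingers": 0.0},
    {"dp": [0,-0.01,0],"twist": [0,0,0],"fingers": 0.0},
    {"dp": [0,-0.008,0],"twist": [0,0,0],"fingers": 0.0},
    {"dp": [0,0,0],"twist": [0,0,0],"fingers": 0.0}
  ]
}}

```text
clock: 5.15
eef_pos: [0.5055, 0.1439, 0.0858]
tcp_rot: [-179.9, 0.0, -169.6]
wrist_force: [-0.5, -1.7, 2.0]
finger_gap: 0.149
grip_force: 30.0
```

```bash
cat > st.py <<'E'
from h import *
s=bot.get_state(); t=np.radians(10.45); R=np.array([[np.cos(t),np.sin(t)],[-np.sin(t),np.cos(t)]])
print("dock xy rel mouth mm",R@(s["eef_pos"][:2]*1000-[549.3,-94.3]),"z",s["eef_pos"][2]*1000,"rot",s["tcp_rot"],"F dock",R@s["wrist_force"][:2],s["wrist_force"][2],"M",s["moment"])
E
cat > tr.py <<'E'
from st import *
from meas import rect,big
import sys
p,d,w,m=grab("top"); cv2.imwrite(f"pics/{sys.argv[1]}.png",cv2.resize(p[130:320,130:490,::-1],None,fx=2.2,fy=2.2))
p,d,w,m=grab("scene"); cv2.imwrite(f"pics/{sys.argv[1]}s.png",cv2.resize(p[140:280,100:450,::-1],None,fx=2.2,fy=2.2))
a=cv2.imread(f"pics/{sys.argv[1]}.png");b=cv2.imread(f"pics/{sys.argv[1]}s.png");c=np.zeros((a.shape[0]+b.shape[0],800,3),np.uint8);c[:a.shape[0],:a.shape[1]]=a;c[a.shape[0]:,:b.shape[1]]=b;cv2.imwrite(f"pics/{sys.argv[1]}c.png",cv2.resize(c,None,fx=.8,fy=.8))
E
python3 tr.py a
```

```text
dock xy rel mouth mm [1.51569896e-01 2.42142461e+02] z 85.7514128512057 rot [-1.79936322e+02  2.93432187e-03 -1.69592645e+02] F dock [-0.77299007 -1.62483065] 1.9747280702628958 M [0.07586009 0.02814603 0.00281917]
```

View pics/ac.png

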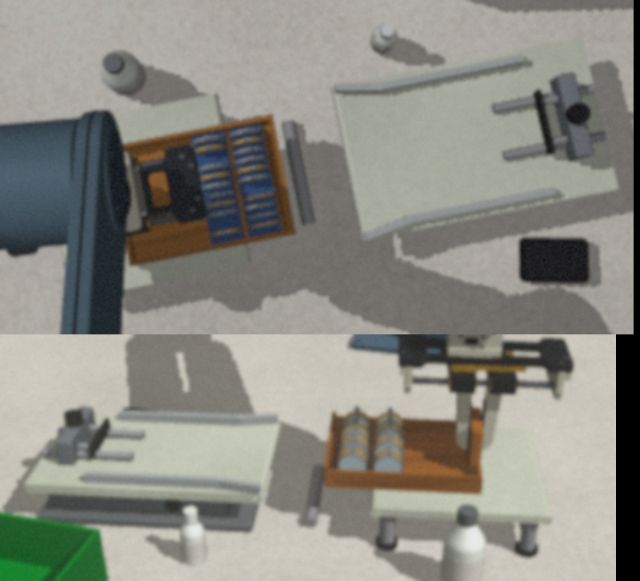

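The tray is level, held and overhanging. Its front edge is at crop column ~285, in line with the rails. I'll check the tray's sides against the rails numerically.

```bash
cat > al.py <<'E'
from st import *
p,d,w,m=grab("top"); q=(w[...,:2]*1000-[549.3,-94.3])@R.T; X,Y=q[...,0],q[...,1]; Z=w[...,2]
hsv=cv2.cvtColor(p,cv2.COLOR_RGB2HSV); o=(hsv[...,1]>110)&(hsv[...,0]<20)&(Z>.072)&(Z<.1)
y0=np.nanpercentile(Y[o],1); print("front y",y0)
for k in range(10,110,20):
    s=X[o&(Y>y0+k)&(Y<y0+k+20)]; print("tray",k,len(s), np.round(np.nanpercentile(s,[1,99]),1))
for k in range(-190,-20,30):
    for lo,hi in((-80,-62),(62,80)):
        s=X[(Y>k)&(Y<k+20)&(X>lo)&(X<hi)&(Z>.066)&(Z<.08)]
        if len(s)>5: print("rail",k,len(s),np.round(np.nanpercentile(s,[3,50,97]),1))
E
python3 al.py
```

```text
dock xy rel mouth mm [1.89689537e-01 2.42133070e+02] z 85.76231114233525 rot [-1.79889458e+02  4.27441317e-03 -1.69567786e+02] F dock [-0.65628532 -3.88938112] 1.2273389661408798 M [-0.23190902  0.04440026 -0.03190917]
front y 70.85080391301021
tray 10 52 [-63.7  63.5]
tray 30 55 [-63.9  63.6]
tray 50 58 [-63.9  63. ]
tray 70 49 [-63.9  63. ]
tray 90 46 [-63.4  63.2]
rail -190 47 [-76.9 -73.4 -69.6]
rail -190 47 [68.8 72.5 76.6]
rail -160 44 [-77.  -73.3 -69.5]
rail -160 49 [68.7 72.5 76.7]
rail -130 45 [-77.  -73.4 -69.5]
rail -130 47 [68.8 72.6 76.8]
rail -100 43 [-76.6 -73.1 -69.4]
rail -100 46 [68.9 72.2 76.8]
rail -70 47 [-76.8 -72.7 -69.2]
rail -70 48 [68.8 72.5 76.8]
rail -40 39 [-79.6 -76.4 -72.8]
rail -40 40 [72.  76.1 79.2]
```

Request:
{"method": "servo_tool", "body": {
  "commands": [
    {"dp": [0,-0.005,0],"twist": [0,0,0],"fingers": 0.0},
    {"dp": [0,-0.008,0],"twist": [0,0,0],"fingers": 0.0},
    {"dp": [0,-0.008,0],"twist": [0,0,0],"fingers": 0.0},
    {"dp": [0,-0.008,0],"twist": [0,0,0],"fingers": 0.0},
    {"dp": [0,-0.008,0],"twist": [0,0,0],"fingers": 0.0},
    {"dp": [0,-0.008,0],"twist": [0,0,0],"fingers": 0.0},
    {"dp": [0,-0.008,0],"twist": [0,0,0],"fingers": 0.0},
    {"dp": [0,-0.005,0],"twist": [0,0,0],"fingers": 0.0},
    {"dp": [0,0,0],"twist": [0,0,0],"fingers": 0.0},
    {"dp": [0,0,0],"twist": [0,0,0],"fingers": 0.0}
  ]
}}

```text
clock: 6.3
eef_pos: [0.5157, 0.0889, 0.0859]
tcp_rot: [179.9, 0.0, -169.6]
wrist_force: [-0.6, 5.1, 4.4]
finger_gap: 0.147
grip_force: 30.0
```

```bash
python3 tr.py b
```

```text
dock xy rel mouth mm [  0.23517161 186.27498964] z 85.9012734676557 rot [ 1.79922915e+02  2.94438540e-02 -1.69564763e+02] F dock [0.28998191 5.1456429 ] 4.408324892194796 M [ 1.24628708  0.22830388 -0.01747674]
```

View pics/bc.png

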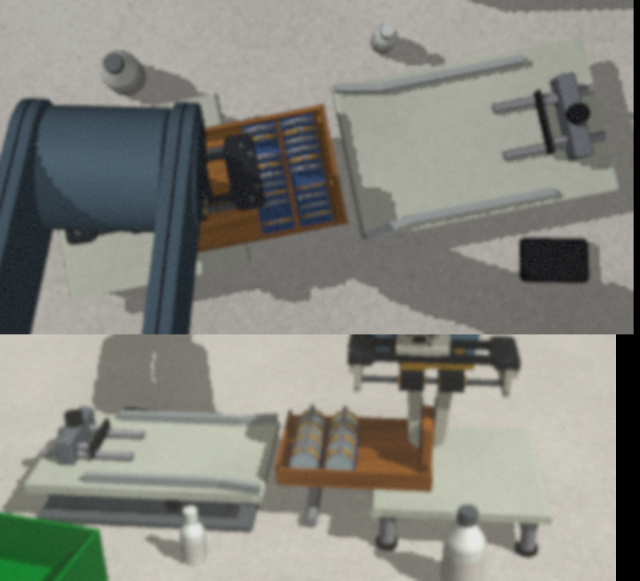

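The front is at crop column ~345, just short of the mouth, and looks level. I'll check the front wall's height against the starting image.

```bash
python3 - <<'E'
from st import *
def fr(p,w):
    q=(w[...,:2]*1000-[549.3,-94.3])@R.T; hsv=cv2.cvtColor(p,cv2.COLOR_RGB2HSV); Z=w[...,2]
    o=(hsv[...,1]>110)&(hsv[...,0]<20)&(Z>.068)&(Z<.1); y0=np.nanpercentile(q[...,1][o],1)
    for a,b in((0,8),(20,60),(60,100)):
        k=o&(q[...,1]>y0+a)&(q[...,1]<y0+b)&(abs(q[...,0])<80); print(round(y0,1),a,np.round(np.nanpercentile(Z[k],[50,80,90,95])*1000,1))
z=np.load("top0.npz"); fr(z["p"],z["w"]); p,d,w,m=grab("top"); fr(p,w)
E
```

```text
dock xy rel mouth mm [  0.22423888 186.27533211] z 85.88505426701334 rot [ 1.79936380e+02  2.75932592e-02 -1.69550696e+02] F dock [-0.29093069  4.91779549] 4.250687129811379 M [ 1.21087992  0.27265961 -0.01932708]
148.0 0 [86.5 88.9 89.5 90.1]
148.0 20 [82.2 87.4 94.3 96.9]
148.0 60 [82.  86.5 95.5 97.1]
15.1 0 [73.2 87.3 88.2 89.6]
15.1 20 [81.8 85.1 92.  94.9]
15.1 60 [81.5 84.1 92.9 96.6]
```

Request:
{"method": "servo_tool", "body": {
  "commands": [
    {"dp": [0,-0.004,0],"twist": [0,0,0],"fingers": 0.0},
    {"dp": [0,-0.004,0],"twist": [0,0,0],"fingers": 0.0},
    {"dp": [0,-0.004,0],"twist": [0,0,0],"fingers": 0.0},
    {"dp": [0,-0.004,0],"twist": [0,0,0],"fingers": 0.0},
    {"dp": [0,-0.004,0],"twist": [0,0,0],"fingers": 0.0},
    {"dp": [0,-0.004,0],"twist": [0,0,0],"fingers": 0.0},
    {"dp": [0,-0.004,0],"twist": [0,0,0],"fingers": 0.0},
    {"dp": [0,-0.004,0],"twist": [0,0,0],"fingers": 0.0},
    {"dp": [0,-0.004,0],"twist": [0,0,0],"fingers": 0.0},
    {"dp": [0,-0.004,0],"twist": [0,0,0],"fingers": 0.0}
  ]
}}

```text
clock: 7.45
eef_pos: [0.5225, 0.0504, 0.0859]
tcp_rot: [179.8, -0.0, -169.6]
wrist_force: [-1.2, 7.5, 5.9]
finger_gap: 0.148
grip_force: 30.0
```

Request:
{"method": "servo_tool", "body": {
  "commands": [
    {"dp": [0,-0.004,0],"twist": [0,0,0],"fingers": 0.0},
    {"dp": [0,-0.004,0],"twist": [0,0,0],"fingers": 0.0},
    {"dp": [0,-0.004,0],"twist": [0,0,0],"fingers": 0.0},
    {"dp": [0,-0.004,0],"twist": [0,0,0],"fingers": 0.0},
    {"dp": [0,-0.004,0],"twist": [0,0,0],"fingers": 0.0},
    {"dp": [0,-0.004,0],"twist": [0,0,0],"fingers": 0.0},
    {"dp": [0,-0.004,0],"twist": [0,0,0],"fingers": 0.0},
    {"dp": [0,-0.004,0],"twist": [0,0,0],"fingers": 0.0},
    {"dp": [0,-0.004,0],"twist": [0,0,0],"fingers": 0.0},
    {"dp": [0,-0.004,0],"twist": [0,0,0],"fingers": 0.0}
  ]
}}

```text
clock: 8.45
eef_pos: [0.5298, 0.0089, 0.085]
tcp_rot: [180.0, -0.1, -169.6]
wrist_force: [-0.1, 1.1, -5.7]
finger_gap: 0.145
grip_force: 30.0
```

```bash
python3 al.py; python3 tr.py c
```

```text
dock xy rel mouth mm [ -0.49209123 105.02815435] z 84.96796573712746 rot [ 1.79987342e+02 -8.22054229e-02 -1.69559337e+02] F dock [0.13977963 1.13126034] -5.662850866583366 M [7.77997357e-01 7.44458588e-04 7.22575697e-02]
front y -66.41447949717343
tray 10 56 [-64.   63.7]
tray 30 51 [-64.4  63.7]
tray 50 64 [-64.9  62.7]
tray 70 24 [-64.1  62.4]
tray 90 23 [-64.1 -60.4]
rail -190 46 [-76.9 -73.2 -69.5]
rail -190 48 [68.7 72.6 76.6]
rail -160 46 [-77.  -73.3 -69.6]
rail -160 50 [68.6 72.4 76.7]
rail -130 45 [-77.  -73.4 -69.5]
rail -130 48 [68.8 72.8 76.5]
rail -100 45 [-76.6 -73.1 -69.4]
rail -100 49 [68.9 72.7 76.5]
rail -70 49 [-76.7 -72.7 -66.5]
rail -70 52 [64.1 72.4 76.8]
rail -40 46 [-79.6 -75.9 -62.5]
rail -40 48 [63.1 75.9 79.6]
dock xy rel mouth mm [ -0.39235413 104.33318157] z 85.03505775244072 rot [-1.79981991e+02 -7.24958742e-02 -1.69578146e+02] F dock [ 0.26768246 -1.10827128] -7.472261219760883 M [0.6873071 0.0709879 0.0311538]
```

View pics/cc.png

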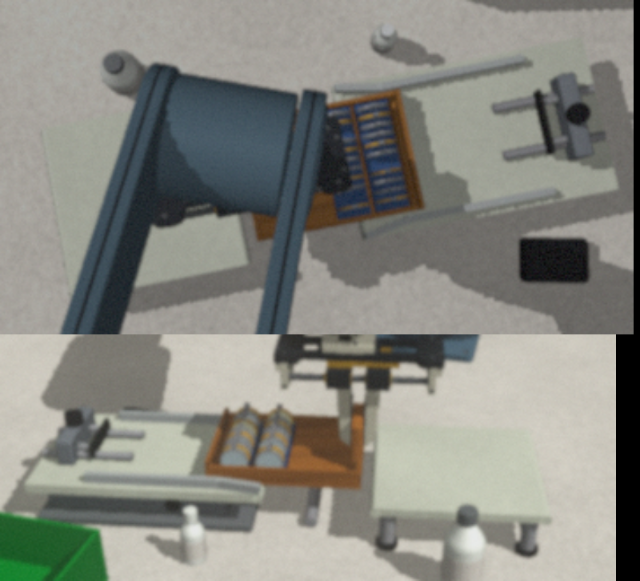

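The tray is off the stand, level, and centred between the rails (tray −64.2/63.6 against rails −69.4/68.8).

Request:
{"method": "servo_tool", "body": {
  "commands": [
    {"dp": [0,-0.006,0],"twist": [0,0,0],"fingers": 0.0},
    {"dp": [0,-0.006,0],"twist": [0,0,0],"fingers": 0.0},
    {"dp": [0,-0.006,0],"twist": [0,0,0],"fingers": 0.0},
    {"dp": [0,-0.006,0],"twist": [0,0,0],"fingers": 0.0},
    {"dp": [0,-0.006,0],"twist": [0,0,0],"fingers": 0.0},
    {"dp": [0,-0.006,0],"twist": [0,0,0],"fingers": 0.0},
    {"dp": [0,-0.006,0],"twist": [0,0,0],"fingers": 0.0},
    {"dp": [0,-0.006,0],"twist": [0,0,0],"fingers": 0.0},
    {"dp": [0,-0.006,0],"twist": [0,0,0],"fingers": 0.0},
    {"dp": [0,-0.006,0],"twist": [0,0,0],"fingers": 0.0}
  ]
}}

```text
clock: 9.6
eef_pos: [0.5412, -0.0502, 0.0856]
tcp_rot: [180.0, -0.0, -169.6]
wrist_force: [-0.4, -0.5, -7.5]
finger_gap: 0.148
grip_force: 30.0
```

Request:
{"method": "servo_tool", "body": {
  "commands": [
    {"dp": [0,-0.006,0],"twist": [0,0,0],"fingers": 0.0},
    {"dp": [0,-0.006,0],"twist": [0,0,0],"fingers": 0.0},
    {"dp": [0,-0.006,0],"twist": [0,0,0],"fingers": 0.0},
    {"dp": [0,-0.006,0],"twist": [0,0,0],"fingers": 0.0},
    {"dp": [0,-0.006,0],"twist": [0,0,0],"fingers": 0.0},
    {"dp": [0,-0.006,0],"twist": [0,0,0],"fingers": 0.0},
    {"dp": [0,-0.006,0],"twist": [0,0,0],"fingers": 0.0},
    {"dp": [0,-0.006,0],"twist": [0,0,0],"fingers": 0.0},
    {"dp": [0,-0.006,0],"twist": [0,0,0],"fingers": 0.0},
    {"dp": [0,-0.006,0],"twist": [0,0,0],"fingers": 0.0}
  ]
}}

```text
clock: 10.6
eef_pos: [0.5521, -0.1092, 0.0856]
tcp_rot: [180.0, -0.0, -169.6]
wrist_force: [0.2, 0.9, -7.2]
finger_gap: 0.15
grip_force: 30.0
```

```bash
python3 al.py | head -6; python3 - <<'E'
from st import *
p,d,w,m=grab("top"); q=(w[...,:2]*1000-[549.3,-94.3])@R.T
k=(p.max(2)<50)&(abs(q[...,0]+1)<25)&(q[...,1]<-195)&(q[...,1]>-230)&(w[...,2]>.065)
print("buffer y",k.sum(),np.nanpercentile(q[...,1][k],[5,50,95,99]))
E
```

```text
dock xy rel mouth mm [  0.0183113  -15.14500226] z 85.6398024371792 rot [ 1.79997778e+02 -3.28972499e-03 -1.69558922e+02] F dock [0.40239455 0.84533577] -7.213122494075659 M [ 8.13425434e-01  1.02588806e-01 -8.11461149e-04]
front y -186.75456214714654
tray 10 24 [-64.3 -19.2]
tray 30 15 [-64.  -61.2]
tray 50 0 nan
tray 70 0 nan
dock xy rel mouth mm [  0.19670562 -16.23726955] z 85.70865243706088 rot [-1.79942416e+02  1.98032759e-02 -1.69576436e+02] F dock [-0.05530753 -0.09227556] -7.070388709975717 M [ 0.6188078   0.11630349 -0.04338303]
buffer y 99 [-213.89842101 -211.44544124 -210.23361367 -209.56554267]
  return np.nanmean(a, axis, out=out, keepdims=keepdims)
```

Next I lower the rear onto the deck.

Request:
{"method": "servo_tool", "body": {
  "commands": [
    {"dp": [0,0,0.0002],"twist": [0,0,0],"fingers": 0.0},
    {"dp": [0,0,0.0002],"twist": [0,0,0],"fingers": 0.0},
    {"dp": [0,0,0.0002],"twist": [0,0,0],"fingers": 0.0},
    {"dp": [0,0,0.0002],"twist": [0,0,0],"fingers": 0.0},
    {"dp": [0,0,0.0002],"twist": [0,0,0],"fingers": 0.0},
    {"dp": [0,0,0],"twist": [0,0,0],"fingers": 0.0},
    {"dp": [0,0,0],"twist": [0,0,0],"fingers": 0.0},
    {"dp": [0,0,0],"twist": [0,0,0],"fingers": 0.0},
    {"dp": [0,0,0],"twist": [0,0,0],"fingers": 0.0},
    {"dp": [0,0,0],"twist": [0,0,0],"fingers": 0.0}
  ]
}}

```text
clock: 11.7
eef_pos: [0.5521, -0.1087, 0.0848]
tcp_rot: [-180.0, 0.0, -169.6]
wrist_force: [-0.9, 1.7, -3.6]
finger_gap: 0.151
grip_force: 30.0
```

Request:
{"method": "servo_tool", "body": {
  "commands": [
    {"dp": [0,0,0.0003],"twist": [0,0,0],"fingers": 0.0},
    {"dp": [0,0,0.0003],"twist": [0,0,0],"fingers": 0.0},
    {"dp": [0,-0.003,0.0003],"twist": [0,0,0],"fingers": 0.0},
    {"dp": [0,-0.003,0],"twist": [0,0,0],"fingers": 0.0},
    {"dp": [0,-0.003,0],"twist": [0,0,0],"fingers": 0.0},
    {"dp": [0,-0.003,0],"twist": [0,0,0],"fingers": 0.0},
    {"dp": [0,0,0],"twist": [0,0,0],"fingers": 0.0},
    {"dp": [0,0,0],"twist": [0,0,0],"fingers": 0.0},
    {"dp": [0,0,0],"twist": [0,0,0],"fingers": 0.0},
    {"dp": [0,0,0],"twist": [0,0,0],"fingers": 0.0}
  ]
}}

```text
clock: 12.7
eef_pos: [0.5549, -0.1207, 0.0846]
tcp_rot: [-179.9, 0.1, -169.6]
wrist_force: [0.4, 2.9, 5.5]
finger_gap: 0.148
grip_force: 30.0
```

```bash
python3 st.py
```

```text
dock xy rel mouth mm [  0.69617049 -26.92701536] z 84.59765479165951 rot [-1.79947878e+02  9.19656736e-02 -1.69557234e+02] F dock [0.96534973 2.774268  ] 5.50218773483212 M [0.8702667  0.42299878 0.01881097]
```

Request:
{"method": "servo_tool", "body": {
  "commands": [
    {"dp": [0,-0.001,-0.0003],"twist": [0,0,0],"fingers": 0.0},
    {"dp": [0,-0.001,0],"twist": [0,0,0],"fingers": 0.0},
    {"dp": [0,-0.001,0],"twist": [0,0,0],"fingers": 0.0},
    {"dp": [0,-0.001,0],"twist": [0,0,0],"fingers": 0.0},
    {"dp": [0,-0.001,0],"twist": [0,0,0],"fingers": 0.0},
    {"dp": [0,-0.001,0],"twist": [0,0,0],"fingers": 0.0},
    {"dp": [0,0,0],"twist": [0,0,0],"fingers": 0.0},
    {"dp": [0,0,0],"twist": [0,0,0],"fingers": 0.0},
    {"dp": [0,0,0],"twist": [0,0,0],"fingers": 0.0},
    {"dp": [0,0,0],"twist": [0,0,0],"fingers": 0.0}
  ]
}}

```text
clock: 13.7
eef_pos: [0.5555, -0.1256, 0.0846]
tcp_rot: [180.0, 0.1, -169.5]
wrist_force: [-1.4, 7.1, 5.6]
finger_gap: 0.148
grip_force: 30.0
```

```bash
python3 st.py
```

```text
dock xy rel mouth mm [  0.43791726 -31.86641958] z 84.6153476434101 rot [ 1.79965118e+02  5.25055359e-02 -1.69540237e+02] F dock [-0.07146664  7.24192635] 5.634904837396462 M [ 1.10744812e+00  3.17268488e-01 -1.13216783e-04]
```

Request:
{"method": "servo_tool", "body": {
  "commands": [
    {"dp": [0,-0.0005,0],"twist": [0,0,0],"fingers": 0.0},
    {"dp": [0,-0.0005,0],"twist": [0,0,0],"fingers": 0.0},
    {"dp": [0,-0.0005,0],"twist": [0,0,0],"fingers": 0.0},
    {"dp": [0,-0.0005,0],"twist": [0,0,0],"fingers": 0.0},
    {"dp": [0,0,0],"twist": [0,0,0],"fingers": 0.0},
    {"dp": [0,0,0],"twist": [0,0,0],"fingers": 0.0},
    {"dp": [0,0,0],"twist": [0,0,0],"fingers": 0.0},
    {"dp": [0,0,0],"twist": [0,0,0],"fingers": 0.0},
    {"dp": [0,0,0],"twist": [0,0,0],"fingers": 0.0},
    {"dp": [0,0,0],"twist": [0,0,0],"fingers": 0.0}
  ]
}}

```text
clock: 14.7
eef_pos: [0.5558, -0.1274, 0.0846]
tcp_rot: [180.0, 0.0, -169.5]
wrist_force: [-1.4, 7.6, 6.4]
finger_gap: 0.148
grip_force: 30.0
```

```bash
python3 st.py
```

```text
dock xy rel mouth mm [  0.43767577 -33.70740689] z 84.61322664879094 rot [ 1.79953784e+02  4.93495255e-02 -1.69537195e+02] F dock [0.03498118 7.73380467] 6.447957199263704 M [1.1182257  0.33395762 0.02491058]
```

Request:
{"method": "servo_tool", "body": {
  "commands": [
    {"dp": [0,-0.0005,-0.0003],"twist": [0,0,0],"fingers": 0.0},
    {"dp": [0,-0.0005,0],"twist": [0,0,0],"fingers": 0.0},
    {"dp": [0,-0.0005,0],"twist": [0,0,0],"fingers": 0.0},
    {"dp": [0,-0.0005,0],"twist": [0,0,0],"fingers": 0.0},
    {"dp": [0,0,0],"twist": [0,0,0],"fingers": 0.0},
    {"dp": [0,0,0],"twist": [0,0,0],"fingers": 0.0},
    {"dp": [0,0,0],"twist": [0,0,0],"fingers": 0.0},
    {"dp": [0,0,0],"twist": [0,0,0],"fingers": 0.0},
    {"dp": [0,0,0],"twist": [0,0,0],"fingers": 0.0},
    {"dp": [0,0,0],"twist": [0,0,0],"fingers": 0.0}
  ]
}}

```text
clock: 15.7
eef_pos: [0.5561, -0.1296, 0.0846]
tcp_rot: [180.0, 0.0, -169.5]
wrist_force: [-1.5, 6.8, 4.2]
finger_gap: 0.152
grip_force: 30.0
```

```bash
python3 tr.py d; python3 - <<'E'
from h import *
p,d,w,m=grab("top"); cv2.imwrite("pics/d2.png",cv2.resize(p[150:260,370:490,::-1],None,fx=5,fy=5,interpolation=cv2.INTER_CUBIC))
E
```

```text
dock xy rel mouth mm [  0.30809009 -35.95743195] z 84.61334980487466 rot [ 1.79964102e+02  3.20622991e-02 -1.69542294e+02] F dock [-0.21103923  7.00291071] 4.228009392404552 M [1.0047269  0.27012684 0.01828954]
```

View pics/d2.png

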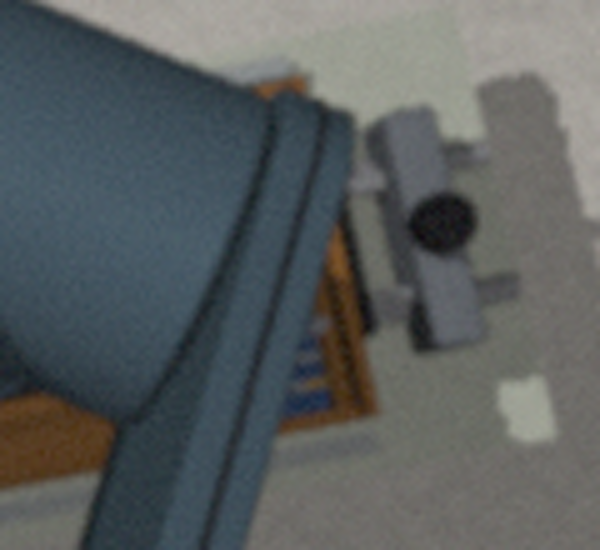

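The tray's front (crop ~(370,400)) is right beside the black buffer (crop ~(365,310)). I'll step on and watch both the force and the buffer's far edge.

```bash
cat > bf.py <<'E'
from st import *
def b(p,w):
    q=(w[...,:2]*1000-[549.3,-94.3])@R.T
    k=(p.max(2)<45)&(q[...,0]>-32)&(q[...,0]<-12)&(q[...,1]<-200)&(q[...,1]>-225)&(w[...,2]>.068)
    print("buf",k.sum(),np.round(np.nanpercentile(q[...,1][k],[3,10,25,50,97]),1))
z=np.load("top0.npz"); b(z["p"],z["w"]); p,d,w,m=grab("top"); b(p,w)
E
python3 bf.py
```

```text
dock xy rel mouth mm [  0.2967809  -35.95636424] z 84.59260413125205 rot [ 1.79964480e+02  2.99785186e-02 -1.69541087e+02] F dock [0.06019055 6.26304541] 3.2379243591829767 M [ 0.98935258  0.21700229 -0.02856292]
buf 38 [-214.3 -213.5 -212.8 -211.6 -210.1]
buf 21 [-214.2 -213.7 -213.7 -212.1 -208.3]
```

Request:
{"method": "servo_tool", "body": {
  "commands": [
    {"dp": [0,-0.0005,0],"twist": [0,0,0],"fingers": 0.0},
    {"dp": [0,-0.0005,0],"twist": [0,0,0],"fingers": 0.0},
    {"dp": [0,-0.0005,0],"twist": [0,0,0],"fingers": 0.0},
    {"dp": [0,-0.0005,0],"twist": [0,0,0],"fingers": 0.0},
    {"dp": [0,0,0],"twist": [0,0,0],"fingers": 0.0},
    {"dp": [0,0,0],"twist": [0,0,0],"fingers": 0.0},
    {"dp": [0,0,0],"twist": [0,0,0],"fingers": 0.0},
    {"dp": [0,0,0],"twist": [0,0,0],"fingers": 0.0},
    {"dp": [0,0,0],"twist": [0,0,0],"fingers": 0.0},
    {"dp": [0,0,0],"twist": [0,0,0],"fingers": 0.0}
  ]
}}

```text
clock: 16.9
eef_pos: [0.5564, -0.1314, 0.0846]
tcp_rot: [179.9, 0.0, -169.5]
wrist_force: [-1.7, 6.9, 3.6]
finger_gap: 0.15
grip_force: 30.0
```

```bash
python3 bf.py
```

```text
dock xy rel mouth mm [  0.23154465 -37.73989999] z 84.60491510079588 rot [ 1.79948489e+02  2.37675640e-02 -1.69539267e+02] F dock [-0.45914788  7.14918617] 3.5849897067557803 M [ 0.95977878  0.19883753 -0.0148787 ]
buf 38 [-214.3 -213.5 -212.8 -211.6 -210.1]
buf 14 [-214.8 -214.6 -214.1 -213.9 -208.6]
```

Request:
{"method": "servo_tool", "body": {
  "commands": [
    {"dp": [0,-0.0005,0],"twist": [0,0,0],"fingers": 0.0},
    {"dp": [0,-0.0005,0],"twist": [0,0,0],"fingers": 0.0},
    {"dp": [0,-0.0005,0],"twist": [0,0,0],"fingers": 0.0},
    {"dp": [0,-0.0005,0],"twist": [0,0,0],"fingers": 0.0},
    {"dp": [0,0,0],"twist": [0,0,0],"fingers": 0.0},
    {"dp": [0,0,0],"twist": [0,0,0],"fingers": 0.0},
    {"dp": [0,0,0],"twist": [0,0,0],"fingers": 0.0},
    {"dp": [0,0,0],"twist": [0,0,0],"fingers": 0.0},
    {"dp": [0,0,0],"twist": [0,0,0],"fingers": 0.0},
    {"dp": [0,0,0],"twist": [0,0,0],"fingers": 0.0}
  ]
}}

```text
clock: 17.95
eef_pos: [0.5566, -0.1328, 0.0846]
tcp_rot: [179.9, 0.0, -169.5]
wrist_force: [-1.0, 8.6, 5.1]
finger_gap: 0.152
grip_force: 30.0
```

```bash
python3 bf.py
```

```text
dock xy rel mouth mm [  0.1747296  -39.14628599] z 84.59610982627225 rot [ 1.79903370e+02  1.14532348e-02 -1.69525929e+02] F dock [0.60608336 8.6391188 ] 5.107890333920798 M [1.19533365 0.22727145 0.05289043]
buf 38 [-214.3 -213.5 -212.8 -211.6 -210.1]
buf 11 [-216.2 -216.  -215.5 -215.2 -209.1]
```

Contact is found: the buffer's far edge moved about 2 mm and the force rose. I'll push a little more.

Request:
{"method": "servo_tool", "body": {
  "commands": [
    {"dp": [0,-0.0005,0],"twist": [0,0,0],"fingers": 0.0},
    {"dp": [0,-0.0005,0],"twist": [0,0,0],"fingers": 0.0},
    {"dp": [0,-0.0005,0],"twist": [0,0,0],"fingers": 0.0},
    {"dp": [0,-0.0005,0],"twist": [0,0,0],"fingers": 0.0},
    {"dp": [0,0,0],"twist": [0,0,0],"fingers": 0.0},
    {"dp": [0,0,0],"twist": [0,0,0],"fingers": 0.0},
    {"dp": [0,0,0],"twist": [0,0,0],"fingers": 0.0},
    {"dp": [0,0,0],"twist": [0,0,0],"fingers": 0.0},
    {"dp": [0,0,0],"twist": [0,0,0],"fingers": 0.0},
    {"dp": [0,0,0],"twist": [0,0,0],"fingers": 0.0}
  ]
}}

```text
clock: 19.0
eef_pos: [0.5568, -0.1342, 0.0846]
tcp_rot: [179.9, 0.0, -169.5]
wrist_force: [-1.7, 11.3, 4.5]
finger_gap: 0.15
grip_force: 30.0
```

```bash
python3 bf.py
```

```text
dock xy rel mouth mm [  0.11587355 -40.54387506] z 84.58429581874516 rot [ 1.79853444e+02  1.03878557e-03 -1.69521277e+02] F dock [ 0.34950757 11.45097458] 4.472285694493857 M [1.45125626 0.21496894 0.0557107 ]
buf 38 [-214.3 -213.5 -212.8 -211.6 -210.1]
buf 12 [-218.4 -218.1 -217.3 -216.7 -211. ]
```

The buffer is pressed about 4 mm. I'll open slowly so the rear finger eases the tray back.

Request:
{"method": "servo_tool", "body": {
  "commands": [
    {"dp": [0,0,-0.0003],"twist": [0,0,0],"fingers": 0.0},
    {"dp": [0,0,0],"twist": [0,0,0],"fingers": 0.014},
    {"dp": [0,0,0],"twist": [0,0,0],"fingers": 0.0145},
    {"dp": [0,0,0],"twist": [0,0,0],"fingers": 0.015},
    {"dp": [0,0,0],"twist": [0,0,0],"fingers": 0.016},
    {"dp": [0,0,0],"twist": [0,0,0],"fingers": 0.018},
    {"dp": [0,0,0],"twist": [0,0,0],"fingers": 0.021},
    {"dp": [0,0,0],"twist": [0,0,0],"fingers": 0.025},
    {"dp": [0,0,0],"twist": [0,0,0],"fingers": 0.03},
    {"dp": [0,0,0],"twist": [0,0,0],"fingers": 0.036}
  ]
}}

```text
clock: 20.05
eef_pos: [0.5572, -0.1367, 0.0847]
tcp_rot: [-180.0, 0.0, -169.6]
wrist_force: [-0.1, -0.1, -0.6]
finger_gap: 0.363
grip_force: 0.0
```

Request:
{"method": "servo_tool", "body": {
  "commands": [
    {"dp": [0,0,0],"twist": [0,0,0],"fingers": 0.045},
    {"dp": [0,0,0],"twist": [0,0,0],"fingers": 0.05},
    {"dp": [0,0,0],"twist": [0,0,0],"fingers": 0.05},
    {"dp": [0,0,0],"twist": [0,0,0],"fingers": 0.05},
    {"dp": [0,0,0],"twist": [0,0,0],"fingers": 0.05},
    {"dp": [0,0,0],"twist": [0,0,0],"fingers": 0.05},
    {"dp": [0,0,0],"twist": [0,0,0],"fingers": 0.05},
    {"dp": [0,0,0],"twist": [0,0,0],"fingers": 0.05},
    {"dp": [0,0,0],"twist": [0,0,0],"fingers": 0.05},
    {"dp": [0,0,0],"twist": [0,0,0],"fingers": 0.05}
  ]
}}

```text
clock: 21.05
eef_pos: [0.557, -0.1362, 0.0846]
tcp_rot: [180.0, -0.0, -169.6]
wrist_force: [-0.4, 0.5, -0.2]
finger_gap: 0.54
grip_force: 0.0
```

```bash
python3 bf.py
```

```text
dock xy rel mouth mm [ 5.58050294e-03 -4.26269031e+01] z 84.63803049592349 rot [ 1.79997313e+02 -2.61170846e-03 -1.69558349e+02] F dock [-0.28139848  0.53812561] -0.2241133230790852 M [ 0.09769245  0.00459614 -0.01449858]
buf 38 [-214.3 -213.5 -212.8 -211.6 -210.1]
buf 13 [-218.5 -218.3 -217.7 -216.3 -211.3]
```

Request:
{"method": "servo_tool", "body": {
  "commands": [
    {"dp": [0,0,-0.008],"twist": [0,0,0],"fingers": 0.05},
    {"dp": [0,0,-0.012],"twist": [0,0,0],"fingers": 0.05},
    {"dp": [0,0,-0.015],"twist": [0,0,0],"fingers": 0.05},
    {"dp": [0,0,-0.02],"twist": [0,0,0],"fingers": 0.05},
    {"dp": [0,0,-0.025],"twist": [0,0,0],"fingers": 0.05},
    {"dp": [0,0.02,-0.03],"twist": [0,0,0],"fingers": 0.05},
    {"dp": [0,0.04,-0.02],"twist": [0,0,0],"fingers": 0.05},
    {"dp": [0,0.04,0],"twist": [0,0,0],"fingers": 0.05},
    {"dp": [0,0.04,0],"twist": [0,0,0],"fingers": 0.05},
    {"dp": [0,0.03,0],"twist": [0,0,0],"fingers": 0.05}
  ]
}}

```text
clock: 22.1
eef_pos: [0.5259, 0.033, 0.2164]
tcp_rot: [-180.0, 0.1, -169.5]
wrist_force: [0.2, -0.1, -0.2]
finger_gap: 0.538
grip_force: 0.0
```

Request:
{"method": "servo_tool", "body": {
  "commands": [
    {"dp": [0,0.03,0],"twist": [0,0,0],"fingers": 0.05},
    {"dp": [0,0.03,0],"twist": [0,0,0],"fingers": 0.05},
    {"dp": [0,0,0],"twist": [0,0,0],"fingers": 0.05},
    {"dp": [0,0,0],"twist": [0,0,0],"fingers": 0.05},
    {"dp": [0,0,0],"twist": [0,0,0],"fingers": 0.05},
    {"dp": [0,0,0],"twist": [0,0,0],"fingers": 0.05},
    {"dp": [0,0,0],"twist": [0,0,0],"fingers": 0.05},
    {"dp": [0,0,0],"twist": [0,0,0],"fingers": 0.05},
    {"dp": [0,0,0],"twist": [0,0,0],"fingers": 0.05},
    {"dp": [0,0,0],"twist": [0,0,0],"fingers": 0.05}
  ]
}}

```text
clock: 23.1
eef_pos: [0.5154, 0.0897, 0.2146]
tcp_rot: [180.0, -0.0, -169.6]
wrist_force: [0.4, -0.8, -1.4]
finger_gap: 0.54
grip_force: 0.0
```

```bash
python3 bf.py; python3 al.py | sed -n 2,7p; python3 tr.py e
```

```text
dock xy rel mouth mm [3.96386136e-02 1.87127348e+02] z 214.58035124878054 rot [ 1.79997083e+02 -1.21318489e-02 -1.69582663e+02] F dock [ 0.28555185 -0.85526553] -1.418553807832517 M [ 0.03831665 -0.0441378   0.00354894]
buf 38 [-214.3 -213.5 -212.8 -211.6 -210.1]
buf 0 nan
front y -214.5120603839572
tray 10 77 [-64.4  64. ]
tray 30 75 [-64.4  63.9]
tray 50 71 [-64.1  64.2]
tray 70 64 [-64.  64.]
tray 90 53 [-64.  64.]
dock xy rel mouth mm [4.86436871e-02 1.87287855e+02] z 214.60053086713225 rot [ 1.79999040e+02 -6.46762998e-03 -1.69563898e+02] F dock [-0.23073759  1.14340093] -0.3391611666961447 M [ 0.03675761  0.00928653 -0.01471471]
  return np.nanmean(a, axis, out=out, keepdims=keepdims)
```

View pics/ec.png

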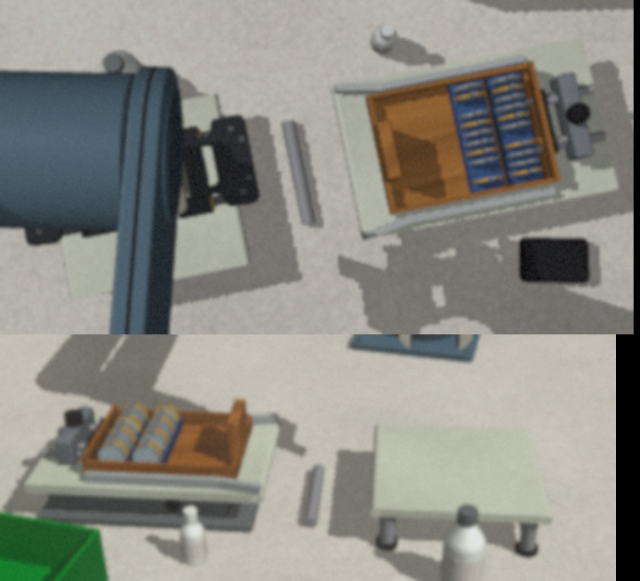

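The tray lies in the dock, straight and centred, with its front at the buffer (crop col ~550). All the bystanders are in place. I'll measure the buffer once more.

```bash
python3 - <<'E'
from st import *
def b(p,w):
    q=(w[...,:2]*1000-[549.3,-94.3])@R.T
    for thr in(55,65,75):
        k=(p.max(2)<thr)&(abs(q[...,0]+1)<28)&(q[...,1]<-205)&(q[...,1]>-226)&(w[...,2]>.068)
        print("buf",thr,k.sum(),np.round(np.nanpercentile(q[...,1][k],[3,10,25,50,97]),1) if k.sum() else "")
z=np.load("top0.npz"); b(z["p"],z["w"]); p,d,w,m=grab("top"); b(p,w)
hsv=cv2.cvtColor(p,cv2.COLOR_RGB2HSV); q=(w[...,:2]*1000-[549.3,-94.3])@R.T
t=(hsv[...,1]>110)&(hsv[...,0]<20)&(w[...,2]>.113)&(q[...,1]>-80)&(q[...,1]<0); print("tab",t.sum(),np.nanmean(q[t],0),np.nanmedian(w[t][:,2]))
E
```

```text
dock xy rel mouth mm [7.91229382e-02 1.87351474e+02] z 214.64614879889368 rot [-1.79999118e+02 -1.56103139e-03 -1.69558498e+02] F dock [ 0.10056758 -0.14284408] 1.054399126301192 M [ 0.06207417 -0.03549031  0.00552003]
buf 55 123 [-214.7 -214.  -212.9 -211.6 -210. ]
buf 65 142 [-215.7 -214.6 -213.3 -211.6 -210. ]
buf 75 159 [-217.  -215.7 -213.8 -211.8 -210. ]
buf 55 20 [-218.2 -217.8 -217.6 -217.  -215.8]
buf 65 42 [-219.1 -218.1 -217.7 -217.2 -215.9]
buf 75 77 [-219.7 -218.5 -217.7 -216.7 -208.7]
tab 268 [  0.2200532 -40.8568456] 0.12046845769234926
```

```bash
python3 -c "
from workcell import bot
print(bot.sign_off())"
```

```text
the job is handed in; nothing more can be done
None
```

The tray is docked and released, lying flat and centred between the rails and holding the buffer pressed in by about 3.5 mm (by camera). The last picture shows all four bystanders in place; the job is handed in at about 23 s, and no verdict was returned.

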